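# Clamp a pile of painting panels with a loose crank

### The job

Make up the panel clamp so the panels' edges can be sanded: lay the bare plywood base board flat in the clamp's pocket first, then every white panel on the table flat on top of it, and last the dark cap board with its knob up, all squarely between the corner guides. Then take the loose crank from its tray, seat it fully down on the hex hidden in the clamp's well (turn it until you feel it drop on), and wind it clockwise as seen from above until the jaw has closed fully on the pile. Finally lift the crank off and stand it back upright in its tray, leaving the jaw closed and the other things on the table where they are.

Things in the scene. Friction and masses are not known exactly. Their poses are not given: they have to be found in the camera images.
- pocket (a point): centre of the floor of the clamp's pocket, 8 mm above the table, clamp's axes: x along the pocket from the fixed fence (inner face at x = -60 mm, 66 mm high over this floor) to the moving jaw, y across, z up. The pile may lie loose in x anywhere between fence and jaw: the jaw then pushes it home against the fence, with its middle at x = 0
- guide (a point): top of one of four green corner guides (10 x 22 mm, 62 mm high over the pocket's floor; at x = +-38 to +-60 mm in the pocket's frame, inner faces at y = +-32.5 mm, outer +-42.5 mm), which leave a board 2.5 mm either side. Between the guides both long sides are open over 76 mm: fingers that hold a board across its width at mid-length go down there
- jaw (a joint): travel of the clamp's jaw towards the fence, in m: 0 open (face at pocket x = +84 mm), 0.024 closed against its stop (face at x = +60 mm). Starts 0 to 8 mm in. Driven only by the hex: clockwise (from above) closes it, 1.9 mm per radian (12 mm a turn); takes about 0.1 N m, stays where left. Steel block 62 mm wide, its top 62 mm over the pocket's floor
- well_floor (a point): centre of the floor of the well in the drive housing, on the hex's upright axis: 165 mm from the pocket's centre along its +x, 30 mm above the table; clamp's axes. The well is 62 x 62 mm, open at the top; the housing is 80 x 80 mm, its rim 38 mm above this point. Fully seated, the crank's origin is here
- hex_top (a point): centre of the top of the hex, 22 mm above well_floor; the hex is 34 mm across flats, with a conical centring nose above it (33 mm across at its foot, 8 mm high). The point's axes are the clamp's: the hex's angle differs from start to start, is not given and must be felt. A crank that does not match stops here; it matches every 60 degrees, to about 10 degrees either way, then drops 22 mm to the floor
- crank: loose crank standing upright, socket down, about 0.4 kg. Origin at the centre of the hub's underside, z up, x along the arm to the knob. Hub 47 mm across, 50 mm high, its hexagonal socket 37 mm across flats, 32 mm deep (two flats face along +-x). Flat arm 18 mm wide, 50 to 60 mm above the origin, x = -10 to +88 mm. Balance point about 8 mm from the hub's axis towards the knob
- crank_boss (a point): middle of the square boss above the crank's hub, to lift it by: 24 x 24 mm, from 60 to 88 mm above the crank's origin, on the hub's axis, this point 74 mm above the origin; sides parallel to the arm. Grip it across the arm (along the crank's y), as the arm lies right below it
- crank_knob (a point): middle of the crank's upright round knob: 20 mm in diameter, 60 to 108 mm above the crank's origin, 80 mm from the hub's axis; this point is 84 mm above the origin. It is a sleeve that spins freely on its pin, so the grip need not turn with it
- tray: low wooden tray for the crank, fixed, 124 x 124 mm outside, walls 6 mm thick and 14 mm high, inner floor 6 mm above the table; origin at the centre of its underside. Only the hub need stand in it, the arm passes over its walls
- base: bare plywood base board, the thickest, 120 x 60 mm and 16 mm thick; origin at the centre of its underside, x along the 120 mm length, y across the 60 mm width, z up out of the top
- panel1: white painting panel, may be absent (1 to 3 are there), all alike, 120 x 60 mm and 12 mm thick; origin at the centre of its underside, x along the 120 mm length, y across the 60 mm width, z up out of the top
- panel2: white painting panel, may be absent (1 to 3 are there), all alike, 120 x 60 mm and 12 mm thick; origin at the centre of its underside, x along the 120 mm length, y across the 60 mm width, z up out of the top
- panel3: white painting panel, may be absent (1 to 3 are there), all alike, 120 x 60 mm and 12 mm thick; origin at the centre of its underside, x along the 120 mm length, y across the 60 mm width, z up out of the top
- cap: dark wooden cap board, 120 x 60 mm and 14 mm thick; origin at the centre of its underside, x along the 120 mm length, y across the 60 mm width, z up out of the top, with a round knob 24 mm in diameter and 22 mm high in the middle of its top
- paint_jar: bystander: closed white paint jar, 64 mm across, 85 mm high, stands upright; origin under its centre
- tin: bystander: steel tin, 72 mm across, 100 mm high; origin under its centre
- brush_pot: bystander: blue pot with brushes, 76 mm across, about 200 mm high; origin under its centre
- palette_knife: bystander: palette knife lying flat, 200 mm long
- brush: bystander: paint brush lying flat, 200 mm long
- tape: bystander: roll of paper tape lying flat, 90 mm across, 24 mm high; origin under its centre
- water_glass: bystander: glass tumbler, 68 mm across, 100 mm high; origin under its centre
Things that resemble listed ones, but are neither listed nor needed, are in the scene too. Of the things that look like the cap, take the one that is farthest to the robot's right at the start.

How it is judged:
On the way, in this order (a step that is already met when the one before it is completed fails the run):
1. the base board lies flat on the pocket's floor (x of base in the frame of pocket between -0.006 and 0.026 m and y of base in the frame of pocket between -0.006 and 0.006 m and z of base in the frame of pocket between -0.004 and 0.004 m and angle between base's own z axis and vertical below 0.08 rad and angle between the x axis of base and the x axis of pocket, either way round below 0.12 rad and linear speed of base below 0.02 m/s), for 0.2 s.
2. every panel that is there lies flat in the pocket on the base board (x of panel1 in the frame of pocket between -0.006 and 0.026 m and y of panel1 in the frame of pocket between -0.006 and 0.006 m and z of panel1 in the frame of pocket between 0.012 and 0.044 m and angle between each of panel1, panel2, panel3's own z axis and vertical below 0.08 rad and angle between the x axis of each of panel1, panel2, panel3 and the x axis of pocket, either way round below 0.12 rad and x of panel2 in the frame of pocket between -0.006 and 0.026 m and y of panel2 in the frame of pocket between -0.006 and 0.006 m and z of panel2 in the frame of pocket between 0.012 and 0.044 m and x of panel3 in the frame of pocket between -0.006 and 0.026 m and y of panel3 in the frame of pocket between -0.006 and 0.006 m and z of panel3 in the frame of pocket between 0.012 and 0.044 m and linear speed of each of panel1, panel2, panel3 below 0.02 m/s), for 0.2 s.
3. the cap board lies flat on the panels (x of cap in the frame of pocket between -0.006 and 0.026 m and y of cap in the frame of pocket between -0.006 and 0.006 m and z of cap in the frame of pocket between 0.023 and 0.056 m and angle between cap's own z axis and vertical below 0.08 rad and angle between the x axis of cap and the x axis of pocket, either way round below 0.12 rad and z of cap in the frame of panel1 above 0.008 m and z of cap in the frame of panel2 above 0.008 m and z of cap in the frame of panel3 above 0.008 m and linear speed of cap below 0.02 m/s), for 0.2 s.
4. the crank is seated fully down on the hex (horizontal distance between crank and well_floor below 0.006 m and z of crank in the frame of well_floor below 0.005 m and angle between crank's own z axis and vertical below 0.08 rad), for 0.2 s.
5. the jaw is closed on the pile (all of step 4 and value of joint jaw above 0.0225 m), for 0.2 s.
At the end, for the whole second after the job is handed in: base board, panels and cap board lie flat in the pocket in that order upwards (centred within 6 mm across, within 6 mm along), the jaw is closed to within 1.5 mm of its stop, and the crank stands upright and at rest with its hub inside the tray (x of base in the frame of pocket between -0.006 and 0.005 m and y of base in the frame of pocket between -0.006 and 0.006 m and z of base in the frame of pocket between -0.004 and 0.004 m and angle between each of base, panel1, panel2, panel3, cap's own z axis and vertical below 0.08 rad and angle between the x axis of each of base, panel1, panel2, panel3, cap and the x axis of pocket, either way round below 0.12 rad and x of panel1 in the frame of pocket between -0.006 and 0.005 m and y of panel1 in the frame of pocket between -0.006 and 0.006 m and z of panel1 in the frame of pocket between 0.012 and 0.044 m and x of panel2 in the frame of pocket between -0.006 and 0.005 m and y of panel2 in the frame of pocket between -0.006 and 0.006 m and z of panel2 in the frame of pocket between 0.012 and 0.044 m and x of panel3 in the frame of pocket between -0.006 and 0.005 m and y of panel3 in the frame of pocket between -0.006 and 0.006 m and z of panel3 in the frame of pocket between 0.012 and 0.044 m and x of cap in the frame of pocket between -0.006 and 0.005 m and y of cap in the frame of pocket between -0.006 and 0.006 m and z of cap in the frame of pocket between 0.023 and 0.056 m and z of cap in the frame of panel1 above 0.008 m and z of cap in the frame of panel2 above 0.008 m and z of cap in the frame of panel3 above 0.008 m and value of joint jaw above 0.0225 m and x of crank in the frame of tray between -0.038 and 0.038 m and y of crank in the frame of tray between -0.038 and 0.038 m and z of crank in the frame of tray below 0.014 m and angle between crank's own z axis and vertical below 0.1 rad and linear speed of each of crank, cap below 0.02 m/s); the robot touches nothing.
It fails at once if one of the other things on the table is shoved more than 4 cm aside (distance of any of paint_jar, tin, brush_pot, palette_knife, brush, tape, water_glass from where it was at the start of the episode above 0.04 m).
It fails at once if an upright bystander is knocked over (angle between any of paint_jar, tin, brush_pot, tape, water_glass's own z axis and vertical above 0.5 rad).
Of panel1, panel2, panel3 only 1 to 3 are there at a start; the rules pass over those that are not, and their reading is None.
At some moment in a run one of base, panel1, panel2, panel3, cap may be knocked a few centimetres aside while the robot is not near it.
It also fails if it takes over 210 s, if anything falls off the work surface, if the arm or the gripper's body presses on something with over 40 N, if the wrist force passes 120 N, or if a joint passes its speed limit or range.

### The arm

A 6-joint arm with a two-finger parallel gripper is mounted at the origin on the work surface. World frame = base frame: x ahead of the robot, y to its left, z up, the work surface at z = 0. Lengths are in m, angles in rad, forces in N, time in s.
With the tool pointing down it reaches from about 0.4 to 0.825 m from the base axis. Payload 7 kg.
Tool frame: the origin (TCP) lies between the finger pads; the fingertips stand 17 mm ahead of it and the grasp point (between the pads) lies 2 mm behind it; z points along the fingers, y is the line along which they close (so a half turn about z gives the same grasp; the last joint's range is limited). The gripper opens to 88 mm and grips with 3 to 60 N. Pads are 19 mm wide; open, the fingers measure 130 mm over their backs; the gripper's body (78 mm by 193 mm) begins 47 mm behind the grasp point.
Start: joints at [-0.936, 0.359, 0.012, 0, -1.224, -0.288], TCP at [0.229, -0.635, 0.244] pointing down, gripper open.
Joint ranges: [-3.07, 3.07], [-1.43, 2.12], [-1.02, 1.25], [-3.03, 1.67], [-3.05, -0], [-3.03, 3.03]. Speed limits (rad/s): [2.39, 2.39, 3.01, 3.14, 3.14, 3.14].

### API

Orientations are given as a rotation vector (axis times angle).
In Python, from station import manip, set_gripper, solve_ik, viewer gives the robot as it stands. Calls block until the motion is done:
- manip.movep(position, orientation): joint-space move of the TCP to a pose.
- manip.move_straight(position, velocity=0.15, orientation=None): straight line of the TCP; orientation=None keeps the orientation; velocity is the mean speed in m/s.
- manip.movej(angles): joint-space move.
- set_gripper(opening, newtons=None): opening from 0.0 (shut) to 1.0 (fully open); newtons is the grip in N (None keeps the last); returns when the fingers have stopped.
- manip.dwell(seconds).
- solve_ik(position, orientation): joint angles nearest the present ones, or None.
- manip.sense(): the state.
- viewer.grab_frame(name): name is "scene" or "top"; returns (picture, depth): 400x640x3 uint8, blue, green, red; 400x640 float32, m along the optical axis (not along the pixel's ray), 0 where there is no reading.
- viewer.camera_info(name): a dict with "intrinsics" (3x3 intrinsics, pixels), "rvec" (rotation vector, rad) and "tvec" (3), from world to camera coordinates, as OpenCV has them. Camera axes: x right, y down, z forward; pixel columns grow to the right and rows downward; lengths in m; the calibration is good to about 2 mm. A picture is of the moment at which its call begins. camera_info takes no time and is no camera call.
A pose or a line that the arm cannot do raises manip.Unreachable and nothing moves.
- manip.close_job(): hands the job in; it is judged then, once.
The state is a dict: "time": time; "joint_positions": joint angles; "dq": joint speeds; "joint_torque": joint torques, N m; "eef_pos": TCP position; "orientation": TCP orientation; "ft_force": force on the tool from outside, world axes, zero at the start; "wrist_torque": the same for the moment, N m; "width": opening from 0.0 (shut) to 1.0 (fully open); "finger_force": force on a finger pad.
Only numpy, scipy, OpenCV 4.12 (cv2) and the standard library are available. Lean on these libraries where they do the work, as an engineer would, in place of code of your own. Each camera call takes 0.05 s, during which the arm holds its last target. There are 200 camera calls.

## Working session

There is one attempt and no reset: what is moved stays moved. The work goes in short steps, each a Python script; the robot and the scene stay as the last script left them, time stands still between calls to the robot, and variables do not carry over. Pictures are saved under pics/ and viewed, at most 14 in all, crops included, and the job is handed in when it is done.

```bash
ls; mkdir -p pics; cat > h.py <<'E'
import numpy as np, cv2
from scipy.spatial.transform import Rotation as R
from station import manip, set_gripper, solve_ik, viewer
def cam(n):
    c=viewer.camera_info(n); return np.array(c["intrinsics"],float),cv2.Rodrigues(np.array(c["rvec"],float))[0],np.array(c["tvec"],float).ravel()
def ray(n,uv,z):
    K,Rm,t=cam(n); o=-Rm.T@t; d=Rm.T@np.linalg.inv(K)@np.array([uv[0],uv[1],1.]); return o+d*(z-o[2])/d[2]
def cloud(n,dep):
    K,Rm,t=cam(n); v,u=np.mgrid[:dep.shape[0],:dep.shape[1]]
    p=np.stack([(u-K[0,2])/K[0,0]*dep,(v-K[1,2])/K[1,1]*dep,dep],-1)
    return (p-t)@Rm
E
python3 - <<'E'
from h import *
for n in("scene","top"):
    im,d=viewer.grab_frame(n); cv2.imwrite(f"pics/{n}0.png",im); np.save(f"{n}0.npy",d)
    K,Rm,t=cam(n); print(n,K.tolist(),-Rm.T@t, Rm[2], (d>0).mean())
s=manip.sense(); print(s)
E
```

```text
pics
scene [[365.6336445879902, 0.0, 315.6331145528785], [0.0, 365.6336445879902, 199.47527055786534], [0.0, 0.0, 1.0]] [1.12325051 0.23918724 0.74928082] [-0.65837682 -0.26146834 -0.70581461] 0.99591796875
top [[386.9495312025651, 0.0, 323.9510484336207], [0.0, 386.9495312025651, 197.8577870947569], [0.0, 0.0, 1.0]] [ 0.41513459 -0.01629323  1.09172047] [ 0.11347839 -0.00351364 -0.99353425] 0.99607421875
{'time': 0.1, 'joint_positions': array([-9.35886292e-01,  3.59312247e-01,  1.11469852e-02, -3.14065497e-04,
       -1.22412523e+00, -2.88145549e-01]), 'dq': array([-0.00147305, -0.002316  ,  0.00267281,  0.00195631, -0.00040537,
        0.00033022]), 'joint_torque': array([-4.54158826e-04, -5.84162521e+01,  2.93749273e+01,  7.01536685e+00,
        1.01467530e-02, -9.03086902e-05]), 'eef_pos': array([ 0.2292625 , -0.63442102,  0.24271581]), 'orientation': array([ 5.41736676e-01, -3.09412366e+00, -2.30774153e-03]), 'ft_force': array([-0.10113182,  0.37553219, -0.84372739]), 'wrist_torque': array([-0.0441262 , -0.06266098, -0.00346195]), 'finger_force': 0.0, 'width': 1.0006313816208565}
```

View pics/top0.png

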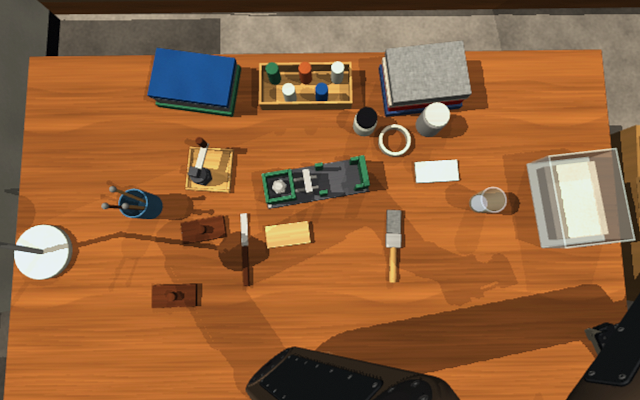

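View pics/scene0.png

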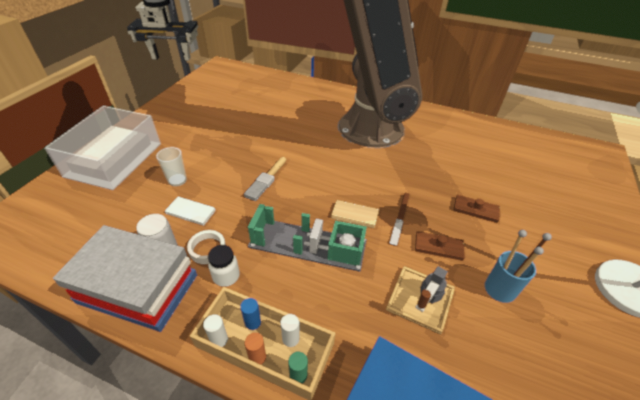

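The top view shows the clamp at (315,183) with its drive well on the left (278,187), the base at (289,235), a white panel at (437,171), cap candidates at (203,230) and (177,295), and the crank tray at (210,170). At (580,200) there is a clear box holding something pale. The scene view agrees.

```bash
cat > seg.py <<'E'
from h import *
def rects(n,im,d,mask,amin=60):
    P=cloud(n,d); out=[]
    cs,_=cv2.findContours(mask.astype(np.uint8),cv2.RETR_EXTERNAL,cv2.CHAIN_APPROX_NONE)
    for c in cs:
        if cv2.contourArea(c)<amin: continue
        m=np.zeros(mask.shape,np.uint8); cv2.drawContours(m,[c],-1,1,-1)
        z=np.median(P[(m>0)&(d>0)][:,2])
        w=np.array([ray(n,p[0],z)[:2] for p in c],np.float32)
        (cx,cy),(a,b),th=cv2.minAreaRect(w)
        if a<b: a,b,th=b,a,th+90
        th=(th+90)%180-90
        out.append((c.mean(0)[0].round(),round(cx,4),round(cy,4),round(float(z),4),round(a,4),round(b,4),round(th,1)))
    return out
E
python3 - <<'E'
from seg import *
for n in("top","scene"):
    im=cv2.imread(f"pics/{n}0.png"); d=np.load(f"{n}0.npy"); hsv=cv2.cvtColor(im,cv2.COLOR_BGR2HSV); h,s,v=cv2.split(hsv)
    P=cloud(n,d)
    tab=(P[...,2]>0.004)&(P[...,2]<0.3)
    for nm,m in dict(white=(s<45)&(v>190),base=(h>15)&(h<30)&(s>60)&(s<150)&(v>170),dark=(h<12)&(s>110)&(v<125)&tab,green=(h>60)&(h<90)&(s>80)).items():
        print(n,nm)
        for r in rects(n,im,d,m): print("  ",*r)
    # box contents
cs=[("top",(100,480,240,640)),("top",(130,120,330,330)),("scene",(95,30,225,240)),("scene",(180,230,330,520))]
for i,(n,(a,b,c,e)) in enumerate(cs):
    pass
im=cv2.imread("pics/top0.png"); a=cv2.resize(im[125:315,140:380],(800,600*0+633))[:600]
cv2.imwrite("pics/cropA.png",a)
b=cv2.imread("pics/scene0.png"); b1=cv2.resize(b[95:215,40:220],(400,267)); b2=cv2.resize(im[140:260,520:640],(267,267)); cv2.imwrite("pics/cropB.png",np.hstack([b1,b2]))
E
```

```text
top white
   [ 41. 261.] 0.3657 0.757 0.0198 0.145 0.0796 -87.3
   [393. 240.] 0.4182 -0.2086 0.0208 0.0334 0.0331 -1.8
   [ 41. 238.] 0.4394 0.7587 0.0198 0.1372 0.0657 89.2
   [244. 223.] 0.4696 0.2071 0.0085 0.0587 0.0168 0.5
   [307. 180.] 0.5808 0.0243 0.0712 0.0603 0.0171 7.1
   [436. 171.] 0.6122 -0.3391 0.0131 0.1207 0.0592 -87.3
   [576. 201.] 0.5196 -0.7025 0.0513 0.2272 0.111 5.8
   [201. 158.] 0.6461 0.3112 0.0668 0.056 0.0156 -15.6
   [395. 141.] 0.6996 -0.2224 0.0249 0.0858 0.0819 -46.9
   [437. 114.] 0.7477 -0.3216 0.1011 0.0638 0.0619 42.5
   [288.  89.] 0.8288 0.0737 0.0829 0.0317 0.0311 43.5
   [337.  67.] 0.8894 -0.0603 0.0829 0.0317 0.0317 42.9
top base
   [287. 234.] 0.438 0.0826 0.0166 0.1205 0.0615 -83.4
   [209. 187.] 0.5768 0.3064 0.0076 0.1023 0.0233 85.8
   [211. 160.] 0.6514 0.2992 0.0067 0.0442 0.0438 -9.2
   [333.  89.] 0.8597 -0.0508 0.0068 0.0349 0.0212 89.3
top dark
   [174. 295.] 0.2772 0.3917 0.0145 0.1202 0.0608 -88.9
   [245. 265.] 0.3543 0.1993 0.0136 0.106 0.0165 0.6
   [203. 229.] 0.4548 0.317 0.0146 0.1206 0.059 -80.9
   [201. 142.] 0.6766 0.2
[... 257 characters left out ...]
   [209. 101.] 0.8145 0.3126 0.024 0.2602 0.1295 -64.9
   [273.  73.] 0.8768 0.114 0.0787 0.0615 0.0339 21.8
scene whiteTraceback (most recent call last):
  File "<stdin>", line 8, in <module>
  File "seg.py", line 9, in rects
    w=np.array([ray(n,p[0],z)[:2] for p in c],np.float32)
                ~~~^^^^^^^^^^
  File "h.py", line 7, in ray
    K,Rm,t=cam(n); o=-Rm.T@t; d=Rm.T@np.linalg.inv(K)@np.array([uv[0],uv[1],1.]); return o+d*(z-o[2])/d[2]
           ~~~^^^
  File "h.py", line 5, in cam
    c=viewer.camera_info(n); return np.array(c["intrinsics"],float),cv2.Rodrigues(np.array(c["rvec"],float))[0],np.array(c["tvec"],float).ravel()
ValueError: time passes only in moves, steps and waits
```

```bash
sed -i 's/^def cam/import functools\n@functools.lru_cache(None)\ndef cam/' h.py
python3 - <<'E'
from seg import *
for n in("scene","top"):
    im=cv2.imread(f"pics/{n}0.png"); d=np.load(f"{n}0.npy"); hsv=cv2.cvtColor(im,cv2.COLOR_BGR2HSV); h,s,v=cv2.split(hsv)
    P=cloud(n,d); tab=(P[...,2]>0.004)&(P[...,2]<0.3)
    if n=="scene":
      for nm,m in dict(white=(s<45)&(v>170),base=(h>15)&(h<30)&(s>60)&(s<170)&(v>170),dark=(h<12)&(s>110)&(v<125)&tab,green=(h>60)&(h<90)&(s>80)).items():
        print(n,nm)
        for r in rects(n,im,d,m): print("  ",*r)
    else:
      b=(P[...,0]>.4)&(P[...,0]<.64)&(P[...,1]<-.58)&(P[...,1]>-.85); print(np.histogram(P[b][:,2],bins=np.arange(-.01,.1,.01)))
      # clamp
      b=(np.hypot(P[...,0]-.58,P[...,1])<.2); print(np.histogram(P[b][:,2],bins=np.arange(-.005,.12,.005)))
im=cv2.imread("pics/top0.png"); cv2.imwrite("pics/cropA.png",cv2.resize(im[130:270,150:380],(800,487),interpolation=cv2.INTER_CUBIC))
b=cv2.imread("pics/scene0.png"); cv2.imwrite("pics/cropB.png",np.hstack([cv2.resize(b[95:225,40:220],(480,347)),cv2.resize(im[140:260,520:640],(320,347))]))
E
```

```text
scene white
   [216. 329.] 0.8996 -0.0458 0.08 0.0672 0.0336 54.6
   [291. 329.] 0.8388 0.0861 0.0804 0.0601 0.0328 51.4
   [432. 288.] 0.631 0.318 0.0652 0.0317 0.0181 -15.1
   [624. 283.] 0.3969 0.7279 0.0193 0.1489 0.0831 -9.5
   [226. 272.] 0.763 -0.114 0.0458 0.0636 0.0596 52.7
   [169. 285.] 0.8504 -0.1907 0.0779 0.1387 0.0159 5.8
   [347. 239.] 0.5726 0.1067 0.0576 0.0326 0.0311 -22.3
   [204. 241.] 0.6971 -0.2268 0.0225 0.0871 0.0705 -28.4
   [395. 236.] 0.4684 0.2071 0.0078 0.0623 0.017 3.1
   [316. 229.] 0.5801 0.0279 0.0691 0.0614 0.0201 7.0
   [126. 257.] 0.8294 -0.3016 0.1095 0.2146 0.2051 5.7
   [190. 210.] 0.6132 -0.3346 0.0114 0.1251 0.0635 -87.3
   [265. 178.] 0.4206 -0.204 0.0193 0.0433 0.038 84.5
   [173. 169.] 0.5373 -0.4397 0.0595 0.1304 0.0579 46.3
   [106. 156.] 0.5329 -0.6553 0.0507 0.3139 0.3105 -27.7
   [589. 103.] -2.2211 1.2534 -0.7507 0.7659 0.1224 -89.9
scene base
   [288. 346.] 0.8436 0.0793 0.0055 0.1029 0.0552 -56.7
   [276. 354.] 0.8587 0.0328 0.049 0.2669 0.1233 -90.0
   [273. 308.] 0.8017 0.0225 0.0489 0.0719 0.0105 89.0
   [229. 312.] 0.8271 -0.06
[... 1009 characters left out ...]
.1043 0.0524 0.1193 0.082 9.5
   [305. 222.] 0.552 -0.0154 0.0425 0.0583 0.0157 23.7
   [261. 225.] 0.6121 -0.1094 0.056 0.1263 0.0551 10.3
(array([ 246, 1099,  216,  211,  417, 1156, 2933,  439,  485,  493]), array([-0.01,  0.  ,  0.01,  0.02,  0.03,  0.04,  0.05,  0.06,  0.07,
        0.08,  0.09]))
(array([3515, 6945, 1565,  781,  666,   93,  231,  225,   59,   50,   55,
         90,  123,  110,  402,  367,   87,   24,   28,    2,    0,    0,
          0,    0]), array([-0.005,  0.   ,  0.005,  0.01 ,  0.015,  0.02 ,  0.025,  0.03 ,
        0.035,  0.04 ,  0.045,  0.05 ,  0.055,  0.06 ,  0.065,  0.07 ,
        0.075,  0.08 ,  0.085,  0.09 ,  0.095,  0.1  ,  0.105,  0.11 ,
        0.115]))
```

View pics/cropA.png

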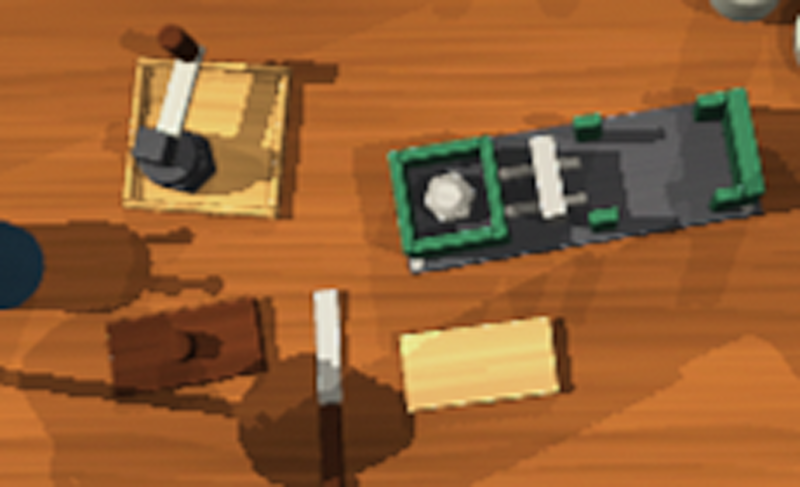

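View pics/cropB.png

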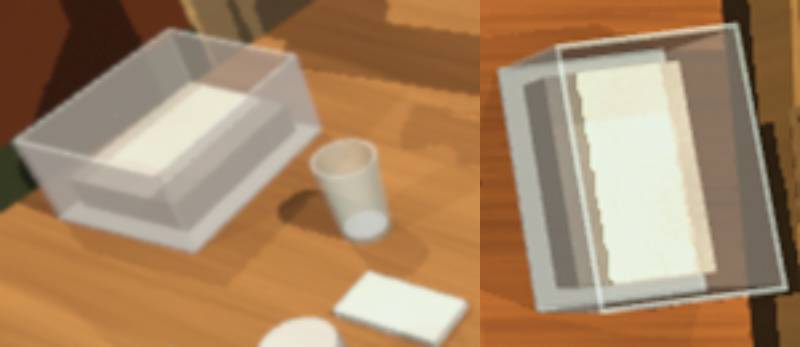

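Crops: one single white panel (top at about 12 mm); the box holds a 227 x 111 mm pad, not a panel. The cap to take is the one at (203,230), because y=0.317 is farther right than 0.392. The crank stands in the tray with its knob up-left at (201,142). Next I fit the clamp and crank from both clouds.

```bash
cat >> h.py <<'E'
def tool(a):
    y=np.array([np.cos(a),np.sin(a),0]); z=np.array([0,0,-1.]); return R.from_matrix(np.c_[np.cross(y,z),y,z]).as_rotvec()
def pick_a(p,a):
    """of the two equal grasps, the one with the last joint nearest mid range"""
    best=None
    for k in(0,np.pi):
        q=solve_ik(list(p),tool(a+k))
        if q is not None and (best is None or abs(q[5])<best[0]): best=(abs(q[5]),a+k,q)
    return best[1],np.round(best[2],2)
def T(): return round(manip.sense()["time"],1)
E
python3 - <<'E'
from seg import *
for n in("scene","top"):
    im=cv2.imread(f"pics/{n}0.png"); d=np.load(f"{n}0.npy"); hsv=cv2.cvtColor(im,cv2.COLOR_BGR2HSV); h,s,v=cv2.split(hsv)
    P=cloud(n,d); near=np.hypot(P[...,0]-.585,P[...,1])<.19
    g=near&(h>60)&(h<90)&(s>80)&(P[...,2]>.062)
    nb,l,st,_=cv2.connectedComponentsWithStats(g.astype(np.uint8),connectivity=8)
    for i in range(1,nb):
        if st[i,4]<8: continue
        q=P[l==i]; r=cv2.minAreaRect(q[:,:2].astype(np.float32)); print(n,"green",st[i,4],np.round(r[0],4),np.round(r[1],4),round(r[2],1),"z",np.round(np.percentile(q[:,2],[10,50,90]),4))
    w=near&(s<60)&(v>120)&(P[...,2]>.06); nb,l,st,_=cv2.connectedComponentsWithStats(w.astype(np.uint8))
    for i in range(1,nb):
        if st[i,4]<8: continue
        q=P[l==i]; r=cv2.minAreaRect(q[:,:2].astype(np.float32)); print(n,"steel",np.round(r[0],4),np.round(r[1],4),round(r[2],1),round(np.median(q[:,2]),4))
    # crank: arm, boss, knob by height
    c=(np.hypot(P[...,0]-.62,P[...,1]-.3)<.1)
    for a,b in((.06,.073),(.085,.1),(.1,.13)):
        q=P[c&(P[...,2]>a)&(P[...,2]<b)]
        if len(q)>8:
            r=cv2.minAreaRect(q[:,:2].astype(np.float32)); print(n,"crank",a,len(q),np.round(r[0],4),np.round(r[1],4),round(r[2],1),q[:,2].max().round(4))
    # tall things outline
    t=(P[...,2]>.08)&(P[...,2]<.3)&(np.abs(P[...,1])<.6)&(P[...,0]>.3)&(P[...,0]<.85); nb,l,st,_=cv2.connectedComponentsWithStats(t.astype(np.uint8))
    for i in range(1,nb):
        if st[i,4]>30: q=P[l==i]; print(n,"tall",q[:,:2].min(0).round(3),q[:,:2].max(0).round(3),q[:,2].max().round(3))
E
```

```text
scene green 244 [ 0.6058 -0.114 ] [0.0825 0.0348] 11.0 z [0.065  0.0715 0.0746]
scene green 25 [ 0.5519 -0.0144] [0.0068 0.0155] 7.9 z [0.064  0.0685 0.071 ]
scene green 343 [0.5707 0.1042] [0.0791 0.0792] 10.3 z [0.0643 0.0672 0.0688]
scene green 38 [ 0.6239 -0.0025] [0.0101 0.0187] 0.5 z [0.0642 0.0686 0.0703]
scene steel [0.5808 0.0267] [0.0632 0.0177] 9.1 0.0691
scene steel [0.5673 0.1058] [0.0149 0.007 ] 8.5 0.0607
scene crank 0.06 154 [0.6502 0.3117] [0.0233 0.0844] 74.2 0.0729
scene crank 0.085 181 [0.6431 0.315 ] [0.0237 0.1014] 76.4 0.1
scene crank 0.1 97 [0.6831 0.3042] [0.019  0.0177] 13.5 0.116
scene tall [ 0.484 -0.489] [ 0.553 -0.42 ] 0.102
scene tall [ 0.603 -0.6  ] [ 0.632 -0.595] 0.112
scene tall [ 0.716 -0.41 ] [ 0.85  -0.192] 0.113
scene tall [0.485 0.436] [0.562 0.512] 0.196
scene tall [ 0.722 -0.163] [ 0.776 -0.107] 0.088
scene tall [0.592 0.31 ] [0.619 0.337] 0.096
scene tall [0.673 0.295] [0.692 0.314] 0.116
scene tall [ 0.814 -0.031] [0.847 0.004] 0.085
scene tall [0.813 0.059] [0.848 0.093] 0.085
scene tall [0.797 0.239] [0.85  0.281] 0.083
scene tall [0.794 
[... 654 characters left out ...]
0.0224] 34.7 0.0617
top crank 0.06 172 [0.6376 0.3136] [0.0255 0.1071] 72.4 0.0728
top crank 0.085 113 [0.6417 0.3124] [0.0253 0.1003] 73.6 0.0991
top crank 0.1 58 [0.682  0.3029] [0.0178 0.0183] 6.4 0.118
top tall [ 0.779 -0.409] [ 0.85  -0.191] 0.117
top tall [0.789 0.234] [0.85  0.456] 0.087
top tall [0.813 0.057] [0.846 0.09 ] 0.088
top tall [ 0.813 -0.032] [0.847 0.001] 0.088
top tall [ 0.713 -0.352] [ 0.781 -0.284] 0.107
top tall [ 0.721 -0.163] [ 0.776 -0.108] 0.092
top tall [0.673 0.294] [0.691 0.313] 0.118
top tall [ 0.613 -0.6  ] [ 0.631 -0.597] 0.114
top tall [0.591 0.31 ] [0.618 0.337] 0.099
top tall [0.485 0.435] [0.561 0.513] 0.198
top tall [ 0.488 -0.488] [ 0.554 -0.421] 0.104
```

```bash
cat >> h.py <<'E'
PK=np.array([.5955,-.0588]); TH=np.radians(98.9)
def pk(x,y): return PK+x*np.array([np.cos(TH),np.sin(TH)])+y*np.array([-np.sin(TH),np.cos(TH)])
def grab(xy,a,ztip,open_=1.0,N=30,up=.25):
    p=[*xy,up]; a,q=pick_a([*xy,ztip+.017],a); manip.movep(p,tool(a)); set_gripper(open_)
    manip.move_straight([*xy,ztip+.037],.25); manip.move_straight([*xy,ztip+.017],.08)
    set_gripper(0,N); s=manip.sense(); print("grab",a.round(3),q,"w",s["width"].round(3),"ff",s["finger_force"],"t",s["time"])
    manip.move_straight([*xy,up],.25); return a
def look(n,tag):
    im,d=viewer.grab_frame(n); cv2.imwrite(f"pics/{n}{tag}.png",im); np.save(f"{n}{tag}.npy",d); return im,d
E
python3 - <<'E'
from h import *
print(pk(.049,0), pk(.165,0))
a=grab([.440,.084],np.radians(6.6),.002)
xy=pk(.007,0); a,_=pick_a([*xy,.12],TH+np.pi/2)
manip.movep([*xy,.16],tool(a)); manip.move_straight([*xy,.110],.2)
s=manip.sense(); print(a,s["eef_pos"],s["width"],s["ft_force"],s["time"])
for n in("top","scene"): look(n,"1")
t=cv2.imread("pics/top1.png")[120:260,220:420]; c=cv2.imread("pics/scene1.png")[130:300,210:410]
cv2.imwrite("pics/c1.png",np.hstack([cv2.resize(t,(400,280)),cv2.resize(c,(400,340))[:280]]))
E
```

```text
[ 0.58791919 -0.01038997] [0.56997279 0.10421338]Traceback (most recent call last):
  File "<stdin>", line 3, in <module>
  File "h.py", line 29, in grab
    set_gripper(0,N); s=manip.sense(); print("grab",a.round(3),q,"w",s["width"].round(3),"ff",s["finger_force"],"t",s["time"])
                                                                     ^^^^^^^^^^^^^^^^
AttributeError: 'float' object has no attribute 'round'
```

```bash
sed -i 's/a\.round(3),q/round(a,3),q/; s/s\["width"\].round(3)/round(s["width"],3)/' h.py
python3 - <<'E'
from h import *
s=manip.sense(); print(s["width"],s["finger_force"],s["eef_pos"],s["time"])
manip.move_straight([.440,.084,.25],.25)
xy=pk(.007,0); a,_=pick_a([*xy,.12],TH+np.pi/2)
manip.movep([*xy,.16],tool(a)); manip.move_straight([*xy,.110],.2)
s=manip.sense(); print(a,s["eef_pos"],s["width"],s["ft_force"],s["time"])
for n in("top","scene"): look(n,"1")
t=cv2.imread("pics/top1.png")[120:260,220:420]; c=cv2.imread("pics/scene1.png")[130:300,210:410]
cv2.imwrite("pics/c1.png",np.hstack([cv2.resize(t,(400,280)),cv2.resize(c,(400,340))[:280]]))
E
```

```text
0.6837155939563233 30.000565946102142 [0.43989194 0.08392949 0.0191267 ] 4.9333
3.2969269570172886 [ 0.59428737 -0.05115897  0.11074383] 0.6792106045303764 [ 0.06544455  0.29154651 -0.74382678] 7.3083
```

View pics/c1.png

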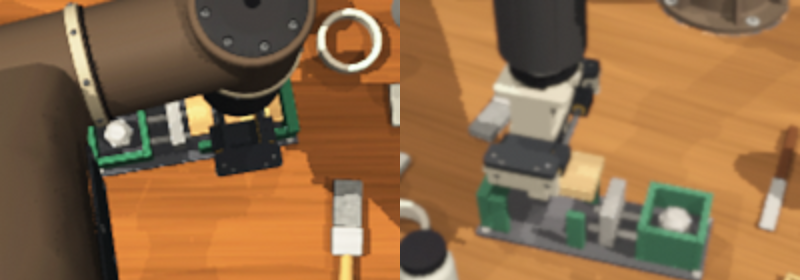

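The board hangs just above the guides, in line with the pocket. Its jaw end is visible in both views, so I measure it against the guides in the same camera.

```bash
python3 - <<'E'
from h import *
M=np.array([[np.cos(TH),np.sin(TH)],[-np.sin(TH),np.cos(TH)]])
for n in("scene","top"):
    im=cv2.imread(f"pics/{n}1.png"); d=np.load(f"{n}1.npy"); h,s,v=cv2.split(cv2.cvtColor(im,cv2.COLOR_BGR2HSV)); P=cloud(n,d)
    L=(P[...,:2]-PK)@M.T
    w=(h>12)&(h<32)&(s>50)&(s<170)&(v>140)&(P[...,2]>.085)&(P[...,2]<.13)&(np.abs(L[...,1])<.06)&(np.abs(L[...,0])<.1)
    q=L[w]; print(n,w.sum(),"board x",np.percentile(q[:,0],[0,2,98,100]).round(4),"z",np.percentile(P[w][:,2],[5,50,95]).round(4))
    for a in np.arange(.03,.075,.008):
        k=q[(q[:,0]>a)&(q[:,0]<a+.008)]
        if len(k)>3: print("   y at",a.round(3),np.percentile(k[:,1],[0,2,98,100]).round(4))
    g=(h>60)&(h<90)&(s>80)&(P[...,2]>.062)&(P[...,2]<.08)
    for sx in(-1,1):
      for sy in(-1,1):
        k=L[g&(np.abs(L[...,0]-sx*.049)<.009)&(np.abs(L[...,1]-sy*.0375)<.009)]
        if len(k)>4: print("   guide",sx,sy,len(k),k.min(0).round(4),k.max(0).round(4),"mean",k.mean(0).round(4))
    k=L[g&(L[...,0]>.12)]; print("   housing",k.min(0).round(4),k.max(0).round(4))
E
```

```text
scene 393 board x [0.0247 0.0302 0.0685 0.069 ] z [0.0957 0.1076 0.1097]
   y at 0.03 [-0.0319 -0.0319  0.0264  0.0278]
   y at 0.038 [-0.0334 -0.0317  0.0261  0.028 ]
   y at 0.046 [-0.0324 -0.0316  0.0273  0.0289]
   y at 0.054 [-0.0327 -0.032   0.0267  0.0285]
   y at 0.062 [-0.0322 -0.0314  0.0259  0.0284]
   guide -1 -1 38 [-0.0579 -0.0422] [-0.04   -0.0291] mean [-0.0491 -0.0378]
   guide 1 -1 31 [ 0.0418 -0.0429] [ 0.0573 -0.0313] mean [ 0.0499 -0.0381]
   housing [ 0.122  -0.3368] [0.2047 0.0392]
top 306 board x [-0.0517 -0.0506  0.067   0.0678] z [0.1051 0.1083 0.1115]
   y at 0.038 [-0.014  -0.0121  0.0235  0.0257]
   y at 0.046 [-0.0183 -0.0173  0.0292  0.0295]
   y at 0.054 [-0.0182 -0.0167  0.029   0.0292]
   y at 0.062 [-0.0178 -0.0176  0.029   0.0292]
   guide -1 1 20 [-0.0578  0.0345] [-0.0442  0.0431] mean [-0.0509  0.0389]
   guide 1 1 18 [0.0445 0.0346] [0.0565 0.0434] mean [0.0505 0.0392]
   housing [ 0.1201 -0.3346] [0.2025 0.0418]
```

```bash
sed -i 's/PK=np.array(\[.5955,-.0588\])/PK=np.array([.5936,-.0591])/' h.py; cat >> h.py <<'E'
def lower(xy,tips,v=.06,lim=8):
    """go down through the tip heights, stop on a push of lim N"""
    f0=manip.sense()["ft_force"]
    for z in tips:
        manip.move_straight([*xy,z+.017],v); s=manip.sense(); f=s["ft_force"]-f0
        print("  tip",z,"f",f.round(1),"z",s["eef_pos"][2].round(4))
        if f[2]>lim or np.hypot(*f[:2])>15: print("  BLOCKED"); return False
    return True
def release(xy,w=.82,up=.25):
    set_gripper(w); z=manip.sense()["eef_pos"][2]; manip.move_straight([*xy,z+.06],.12); manip.move_straight([*xy,up],.3)
E
python3 - <<'E'
from h import *
xy=pk(.007,0); manip.move_straight([*xy,.110],.05)
if lower(xy,[.080,.070,.062,.050,.035,.020,.0115]): release(xy); 
manip.movep([.45,-.25,.3],tool(TH+np.pi/2+np.pi*(manip.sense()["joint_positions"][5]*0)))
for n in("top","scene"): look(n,"2")
t=cv2.imread("pics/top2.png")[120:260,220:480]; c=cv2.imread("pics/scene2.png")[130:300,150:410]
cv2.imwrite("pics/c2.png",np.hstack([cv2.resize(t,(400,215)),cv2.resize(c,(400,262))[:215]])); print(T())
E
```

```text
tip 0.08 f [ 1.  -0.7 -1.1] z 0.0962
  tip 0.07 f [-0.2 -1.  -0.5] z 0.0863
  tip 0.062 f [-0.6 -1.6  0. ] z 0.0785
  tip 0.05 f [ 0.9 -1.4 -0. ] z 0.0664
  tip 0.035 f [ 0.4 -1.2  0.3] z 0.0514
  tip 0.02 f [ 0.  -1.5 -0.3] z 0.0364
  tip 0.0115 f [-0.3 -1.6 -0.7] z 0.028
13.0
```

View pics/c2.png

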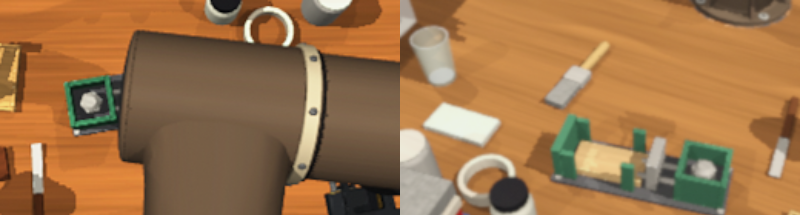

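The base lies in the pocket, and the panel is still at its place in the scene view (460,122 of the crop). I re-measure it and pick it up, with the gripper set 8 mm nearer the robot to keep clear of the tin or jar behind.

```bash
python3 - <<'E'
from seg import *
def white(tag,n="scene"):
    im=cv2.imread(f"pics/{n}{tag}.png"); d=np.load(f"{n}{tag}.npy"); h,s,v=cv2.split(cv2.cvtColor(im,cv2.COLOR_BGR2HSV))
    return [r for r in rects(n,im,d,(s<45)&(v>170)) if .1<r[4]<.14 and .05<r[5]<.08 and r[3]<.03]
r=white("2"); print(r); r0=white("0"); r=r[0]; r0=r0[0]
x,y=.6127+r[1]-r0[1],-.337+r[2]-r0[2]
cx=x-.008
a=grab([cx,y],np.radians(r[6]+90),.002)
print("held",manip.sense()["width"])
xy=pk(.007,0); a,_=pick_a([*xy,.12],TH+np.pi/2)
manip.movep([*xy,.16],tool(a)); manip.move_straight([*xy,.100],.2)
if lower(xy,[.080,.070,.062,.050,.040,.033,.0285]): release(xy)
manip.movep([.45,-.25,.3],tool(a)); look("scene","3"); print(T())
c=cv2.imread("pics/scene3.png")[130:330,150:560]; cv2.imwrite("pics/c3.png",cv2.resize(c,(800,390)))
E
```

```text
[(array([190., 210.]), 0.6132, -0.3345, 0.0116, 0.1249, 0.0636, -87.6)]
grab 3.183 [-0.23  0.58 -0.18  0.   -0.81  0.27] w 0.679 ff 30.00011533498764 t 16.2583
held 0.6805228677357383
  tip 0.08 f [-0.2 -0.2 -1.3] z 0.0981
  tip 0.07 f [-0.4  0.1 -1.3] z 0.0865
  tip 0.062 f [-1.2 -0.4 -1.2] z 0.0784
  tip 0.05 f [ 0.2 -0.6 -1.1] z 0.0664
  tip 0.04 f [ 1.3  0.2 -2.2] z 0.0565
  tip 0.033 f [-0.1  0.1 -1.3] z 0.0495
  tip 0.0285 f [ 0.1  1.3 -1.4] z 0.0452
23.8
```

View pics/c3.png

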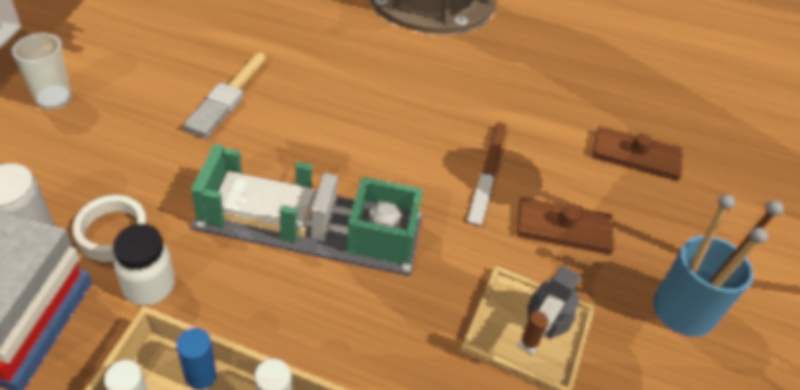

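The panel lies flat on the base in the pocket. The cap is at (565,225) of the crop, and I pick it up next.

```bash
python3 - <<'E'
from seg import *
def dark(tag,n="scene"):
    im=cv2.imread(f"pics/{n}{tag}.png"); d=np.load(f"{n}{tag}.npy"); h,s,v=cv2.split(cv2.cvtColor(im,cv2.COLOR_BGR2HSV)); z=cloud(n,d)[...,2]
    return [r for r in rects(n,im,d,(h<12)&(s>110)&(v<125)&(z>.004)&(z<.3)) if .1<r[4]<.14 and .05<r[5]<.08]
r=min(dark("3"),key=lambda r:r[2]); r0=min(dark("0"),key=lambda r:r[2]); print(r,r0)
x,y=.4565+r[1]-r0[1],.3186+r[2]-r0[2]
if np.hypot(r[1]-r0[1],r[2]-r0[2])<.1:
    a=grab([x,y],np.radians(r[6]+90),.002)
    xy=pk(.007,0); a,_=pick_a([*xy,.12],TH+np.pi/2)
    manip.movep([*xy,.16],tool(a)); manip.move_straight([*xy,.100],.2)
    if lower(xy,[.080,.070,.062,.052,.0465,.0405]): release(xy)
    manip.movep([.45,-.25,.3],tool(a)); look("scene","4"); print(T())
    c=cv2.imread("pics/scene4.png")[130:330,150:560]; cv2.imwrite("pics/c4.png",cv2.resize(c,(800,390)))
E
```

```text
(array([443., 247.]), 0.4594, 0.3204, 0.0134, 0.117, 0.0643, -80.8) (array([443., 247.]), 0.4583, 0.3202, 0.0133, 0.117, 0.0665, -80.8)
grab 3.302 [ 0.96  0.42 -0.5   0.   -0.65 -0.8 ] w 0.679 ff 30.000434517860413 t 28.3417
  tip 0.08 f [ 0.4 -0.8 -0.9] z 0.0981
  tip 0.07 f [ 1.5 -0.2 -0.7] z 0.0865
  tip 0.062 f [ 1.  -0.3 -1.1] z 0.0784
  tip 0.052 f [ 1.1 -0.8 -0.6] z 0.0684
  tip 0.0465 f [ 0.6 -0.5 -1.5] z 0.0631
  tip 0.0405 f [ 0.4 -0.7 -0.8] z 0.057
35.8
```

View pics/c4.png

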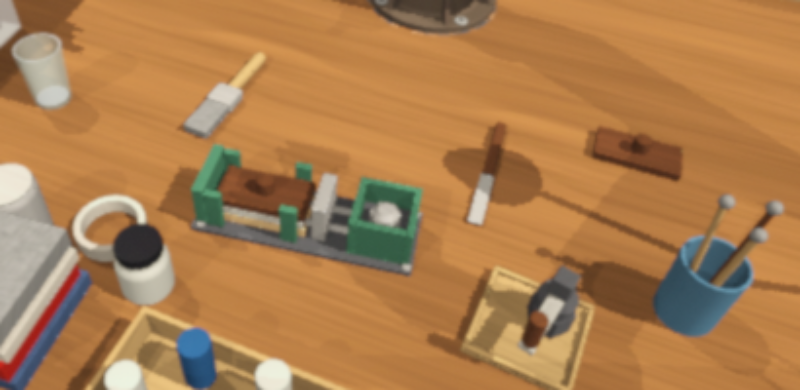

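The pile is complete: base, panel, then cap with the knob up. Now the crank.

```bash
python3 - <<'E'
from seg import *
# crank unchanged?
n="scene"; P=cloud(n,np.load("scene4.npy")); c=(np.hypot(P[...,0]-.62,P[...,1]-.3)<.1)
q=P[c&(P[...,2]>.1)&(P[...,2]<.13)]; print("knob scene",q[:,:2].mean(0))
W=pk(.165,0)
for deg in(75.6,255.6):
    for dd in(-66,0,66):
        s=solve_ik([*W,.11],tool(np.radians(deg+dd))); print(deg,dd,None if s is None else np.round(s,2))
bx=np.array([.6048,.3235])
a=grab(bx,np.radians(75.6),.070,open_=.6,N=45)
print(manip.sense()["width"],manip.sense()["ft_force"].round(2))
look("scene","5"); look("top","5"); print(T())
E
```

```text
knob scene [0.68496945 0.30422608]
75.6 -66 [ 0.52  0.32 -0.38  0.   -0.87  2.79]
75.6 0 [ 0.52  0.32 -0.38 -0.   -0.87 -2.34]
75.6 66 [ 0.52  0.32 -0.38  0.   -0.87 -1.19]
255.6 -66 [ 0.52  0.32 -0.38  0.   -0.87 -0.35]
255.6 0 [ 0.52  0.32 -0.38  0.   -0.87  0.8 ]
255.6 66 [ 0.52  0.32 -0.38  0.   -0.87  1.95]
grab 4.461 [ 0.77  0.5  -0.15  0.   -0.93  0.54] w 0.273 ff 44.99397575855255 t 40.2333
0.2662729438763424 [ 0.53 -0.53 -5.64]
41.1
```

```bash
cat > seat.py <<'E'
from h import *
W=pk(.165,0); a0=np.radians(255.6); OFF=.064+.017   # TCP z above the crank's origin
def zc(): return manip.sense()["eef_pos"][2]-OFF
manip.movep([*W,.085+OFF],tool(a0)); manip.dwell(.3)
f0=manip.sense()["ft_force"]
def f(): return manip.sense()["ft_force"]-f0
def down(z,lim,step=.001):
    while z>.0305:
        z-=step; manip.move_straight([*W,z+OFF],.03)
        if f()[2]>lim: break
    return z
manip.move_straight([*W,.062+OFF],.1); print("pre",f().round(1))
z=down(.062,6); print("contact z cmd",round(z,4),"real",zc().round(4),f().round(1),T())
E
python3 seat.py
```

```text
pre [ 0.6 -1.   1.2]
contact z cmd 0.051 real 0.0517 [-1.7 -0.   8.2] 45.5
```

```bash
python3 - <<'E'
from h import *
W=pk(.165,0); a0=np.radians(255.6); OFF=.081
z=.051; got=False
for k in range(1,17):
    a=a0-np.radians(4.5*k)
    manip.move_straight([*W,z+OFF],.05,tool(a)); s=manip.sense(); F=s["ft_force"]-np.array([0.5,-.5,-5.6])
    print(k*4.5,"F",F.round(1),"tq",s["wrist_torque"].round(2),"z",(s["eef_pos"][2]-OFF).round(4),s["time"])
    if F[2]<3:
        manip.move_straight([*W,z-.003+OFF],.05); s=manip.sense(); F=s["ft_force"]-np.array([0.5,-.5,-5.6])
        if F[2]<4: got=True; break
        if F[2]>14: manip.move_straight([*W,z+OFF],.05)
        else: z-=.001
    elif F[2]>14: z+=.0005
print(got,np.degrees(a),z,F)
E
```

```text
4.5 F [-1.4  0.2 11.8] tq [-0.21  0.35 -0.08] z 0.0517 45.7583
9.0 F [-1.   0.5 11.1] tq [-0.3   0.12 -0.06] z 0.0517 46.0083
13.5 F [-0.2 -1.2 11. ] tq [-0.36  0.05 -0.02] z 0.0517 46.2583
18.0 F [-0.2 -0.4 11.5] tq [-0.45 -0.25 -0.01] z 0.0516 46.5083
22.5 F [ 0.7 -0.8 10.4] tq [-0.4  -0.27 -0.02] z 0.0513 46.7583
27.0 F [ 1.6 -0.7  3.5] tq [-0.69 -0.73 -0.05] z 0.0501 47.0083
31.5 F [-0.4  0.2  0.7] tq [-0.33 -0.15  0.02] z 0.05 47.2583
True 224.09999999999997 0.051 [0.38700491 0.92492743 0.98037708]
```

It drops at about 30°. I turn 4° more to centre it and lower it.

```bash
python3 - <<'E'
from h import *
W=pk(.165,0); a=np.radians(220.); OFF=.081; b=np.array([0.5,-.5,-5.6])
for z in(.048,.044,.040,.036,.033,.0315,.0305,.0297):
    manip.move_straight([*W,z+OFF],.05,tool(a)); s=manip.sense(); F=s["ft_force"]-b
    print(z,F.round(1),(s["eef_pos"][2]-OFF).round(4))
    if F[2]>10: break
set_gripper(.6); manip.move_straight([*W,.25],.2); manip.movep([.45,-.25,.3],tool(TH+np.pi*1.5 if 0 else 3.3))
for n in("top","scene"):
    im,d=look(n,"6"); P=cloud(n,d); c=np.hypot(P[...,0]-W[0],P[...,1]-W[1])<.11
    q=P[c&(P[...,2]>.122)&(P[...,2]<.16)]; print(n,len(q),q.mean(0) if len(q) else 0)
    q=P[c&(P[...,2]>.108)&(P[...,2]<.122)&(np.hypot(P[...,0]-W[0],P[...,1]-W[1])<.03)]; print("  boss",len(q),q.mean(0) if len(q) else 0)
print(W,T()); cv2.imwrite("pics/c6.png",cv2.resize(cv2.imread("pics/scene6.png")[150:310,230:500],(800,474)))
E
```

```text
0.048 [-0.5 -0.1  0.8] 0.0479
0.044 [-0.6 -0.1  1.3] 0.0436
0.04 [-0.8  0.   1.1] 0.0396
0.036 [-0.4  0.4  1.6] 0.0356
0.033 [0.  1.1 2.2] 0.0328
0.0315 [-0.2  0.3  1.9] 0.0314
0.0305 [-0.9  0.7  2. ] 0.0304
0.0297 [-1.5  1.4  7. ] 0.0301
top 43 [0.61553699 0.0492697  0.13655824]
  boss 91 [0.56809521 0.10385204 0.11798929]
scene 79 [0.62279249 0.04552901 0.13352169]
  boss 107 [0.57139018 0.10547672 0.11599606]
[0.56807279 0.10391338] 52.6
```

View pics/c6.png

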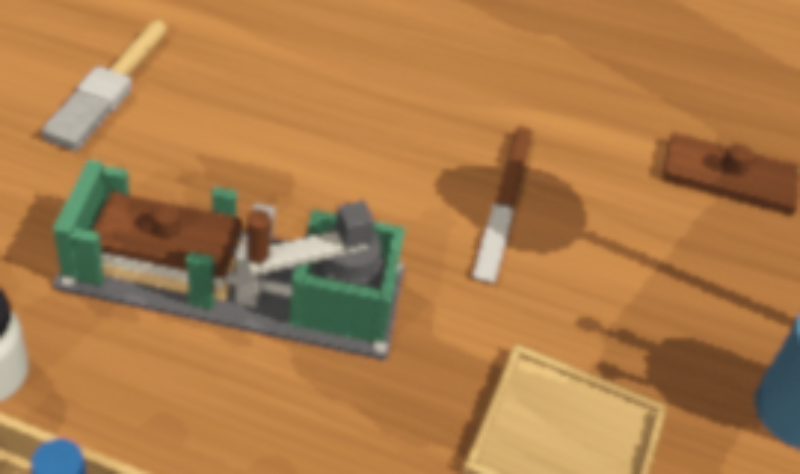

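The crank sits fully down, with its knob at (258,232) of the crop, about -50° in yaw. Now I wind by the knob.

```bash
python3 - <<'E'
from h import *
W=pk(.165,0); O=tool(np.radians(220.)); r=.080; Z=.095+.017
kp=lambda t:[*(W+r*np.array([np.cos(t),np.sin(t)])),Z]
t=np.radians(-50.); p=kp(t)
manip.movep([p[0],p[1],.2],O); set_gripper(.6); manip.move_straight(p,.15); f0=manip.sense()["ft_force"]
set_gripper(0,15); s=manip.sense(); print("knob w",s["width"]*.088,s["ft_force"]-f0)
tot=0
while tot<760:
    tot+=15; t-=np.radians(15); manip.move_straight(kp(t),.14,O); s=manip.sense(); F=s["ft_force"]-f0
    tang=F[:2]@np.array([-np.sin(t),np.cos(t)]); rad=F[:2]@np.array([np.cos(t),np.sin(t)])
    if tot%60==0 or tang>5: print(tot,"tang",tang.round(1),"rad",rad.round(1),"z",F[2].round(1),s["time"])
    if tang>14: break
print(tot,np.degrees(t),T()); print("w",manip.sense()["width"]*.088)
E
```

```text
knob w 0.01982144647395872 [-0.05996584  0.53862221 -0.1758194 ]
60 tang -1.5 rad 5.2 z 5.4 56.6917
120 tang -2.4 rad 6.9 z 7.6 57.8917
180 tang -1.2 rad 3.3 z 2.7 59.0917
240 tang -0.3 rad 2.2 z 1.9 60.2917
300 tang -0.2 rad 0.8 z 1.8 61.4917
360 tang -0.2 rad 2.3 z 1.6 62.6917
420 tang -1.5 rad 3.3 z 5.4 63.8917
480 tang -2.8 rad 6.0 z 8.4 65.0917
540 tang 29.9 rad 1.4 z 21.4 66.2917
540 -589.9999999999997 66.3
w 0.020040132533425514
```

```bash
python3 - <<'E'
from h import *
W=pk(.165,0); O=tool(np.radians(220.)); r=.080; Z=.112
t=np.radians(-590+6); k=W+r*np.array([np.cos(t),np.sin(t)])
manip.move_straight([*k,Z],.05,O); print(manip.sense()["ft_force"].round(1)); manip.dwell(.3)
set_gripper(.6); manip.move_straight([*k,.25],.2); manip.movep([.45,-.25,.3],tool(3.3))
M=np.array([[np.cos(TH),np.sin(TH)],[-np.sin(TH),np.cos(TH)]])
for n in("top","scene"):
    im,d=look(n,"7"); P=cloud(n,d); L=(P[...,:2]-PK)@M.T; h,s,v=cv2.split(cv2.cvtColor(im,cv2.COLOR_BGR2HSV))
    q=P[(P[...,2]>.122)&(P[...,2]<.16)&(np.hypot(P[...,0]-W[0],P[...,1]-W[1])<.12)]; print(n,"knob",len(q),q.mean(0) if len(q) else 0)
    q=P[(P[...,2]>.105)&(np.hypot(P[...,0]-W[0],P[...,1]-W[1])<.03)]; print("  boss",q.mean(0) if len(q) else 0)
    w=(P[...,2]>.064)&(P[...,2]<.075)&(s<60)&(np.abs(L[...,1])<.035)&(L[...,0]>.05)&(L[...,0]<.115)
    if w.sum(): print("  jaw x",np.percentile(L[w][:,0],[2,98]),w.sum())
    w=(h<12)&(s>110)&(v<130)&(P[...,2]>.045)&(P[...,2]<.056)&(np.abs(L[...,0])<.08)&(np.abs(L[...,1])<.05)
    if w.sum(): print("  cap x",np.percentile(L[w][:,0],[1,99]),"y",np.percentile(L[w][:,1],[1,99]),np.median(P[w][:,2]))
print(k,T()); cv2.imwrite("pics/c7.png",cv2.resize(cv2.imread("pics/scene7.png")[150:310,230:500],(800,474)))
E
```

```text
[-4.7 -7.3  1.9]
top knob 64 [0.51485393 0.14950988 0.13482433]
  boss [0.56746895 0.10426429 0.11823224]
scene knob 72 [0.51096005 0.15856764 0.13283433]
  boss [0.57166451 0.1065806  0.11511416]
  jaw x [0.0607205  0.07829483] 159
  cap x [-0.05440087  0.0521615 ] y [-0.03087706  0.02504192] 0.04962717142517903
[0.5105256  0.15948605] 70.2
```

View pics/c7.png

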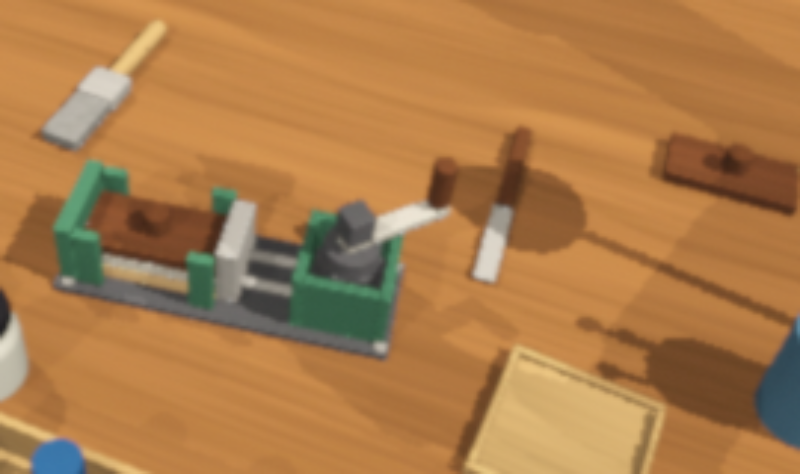

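The jaw is against the pile, the stop was felt at about 530°, and the crank is still seated. Now I lift it off and return it to the tray.

```bash
python3 - <<'E'
from h import *
W=pk(.165,0); a=np.radians(226.5); OFF=.081
manip.movep([*W,.25],tool(a)); set_gripper(.6); manip.move_straight([*W,.030+OFF],.12)
set_gripper(0,45); f0=manip.sense()["ft_force"]; print("w",manip.sense()["width"]*.088)
for z in(.034,.040,.050,.060,.080): manip.move_straight([*W,z+OFF],.06); print(z,(manip.sense()["ft_force"]-f0).round(1))
manip.move_straight([*W,.25],.2)
t=np.array([.615,.310]); manip.movep([*t,.25],tool(a)); manip.move_straight([*t,.03+OFF],.15)
f0=manip.sense()["ft_force"]
z=.012
while z>.004:
    manip.move_straight([*t,z+OFF],.04); F=(manip.sense()["ft_force"]-f0)
    if F[2]>3: break
    z-=.001
print("placed",z,F.round(1)); set_gripper(.6); manip.move_straight([*t,.25],.15); manip.movep([.45,-.25,.3],tool(3.3)); manip.dwell(.3)
for n in("top","scene"): look(n,"8")
print(T()); cv2.imwrite("pics/c8.png",cv2.resize(cv2.imread("pics/scene8.png")[130:330,150:560],(800,390)))
E
```

```text
w 0.024108252352155555
0.034 [  4.6  -1.  -20.8]
0.04 [  7.    0.7 -40.1]
0.05 [  7.    2.8 -48.6]
0.06 [  3.    2.8 -44.2]
0.08 [-1.7 -1.4 -1.3]
placed 0.003999999999999997 [-0.7 -0.6 -0.3]
84.9
```

View pics/c8.png

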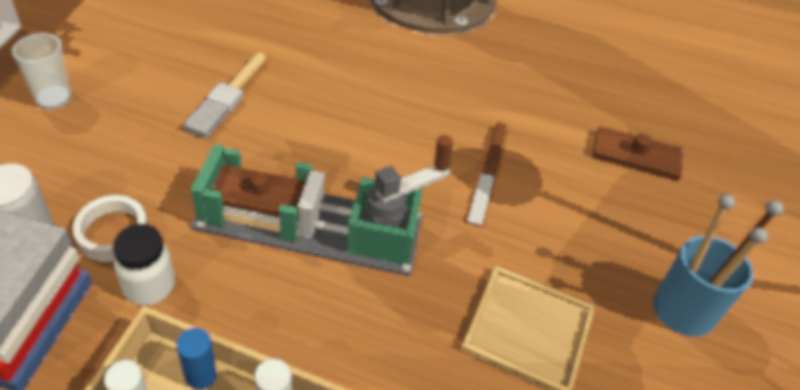

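The crank slipped from the grip: it jams on the hex (still loaded by the stop) and now seems to stand higher in the well. I measure its height and tilt. Then I will grip it again, turn it back a few degrees to unload the flats, and lift.

```bash
python3 - <<'E'
from h import *
W=pk(.165,0)
for tag in "78":
  for n in("top","scene"):
    P=cloud(n,np.load(n+tag+".npy")); D=np.hypot(P[...,0]-W[0],P[...,1]-W[1])
    q=P[(P[...,2]>.105)&(P[...,2]<.17)&(D<.03)]; k=P[(P[...,2]>.115)&(P[...,2]<.19)&(D>.055)&(D<.11)]
    print(tag,n,"boss top z",np.percentile(q[:,2],[20,50,80]).round(4),q[:,:2].mean(0).round(4),"knob",k.mean(0).round(4),np.percentile(k[:,2],[90,98]).round(4))
cv2.imwrite("pics/c9.png",np.hstack([cv2.resize(cv2.imread("pics/scene8.png")[190:280,310:410],(440,396),interpolation=cv2.INTER_CUBIC),cv2.resize(cv2.imread("pics/top8.png")[140:230,240:320],(352,396),interpolation=cv2.INTER_CUBIC)]))
E
```

```text
7 top boss top z [0.1168 0.1191 0.1206] [0.5675 0.1043] knob [0.5071 0.156  0.1354] [0.1396 0.1405]
7 scene boss top z [0.1104 0.1171 0.1187] [0.5717 0.1066] knob [0.5115 0.1584 0.1303] [0.1376 0.1386]
8 top boss top z [0.1197 0.1213 0.1235] [0.564  0.0993] knob [0.5013 0.1477 0.1389] [0.1428 0.1441]
8 scene boss top z [0.112  0.1195 0.1213] [0.5683 0.1017] knob [0.5058 0.1507 0.1317] [0.1406 0.142 ]
```

View pics/c9.png

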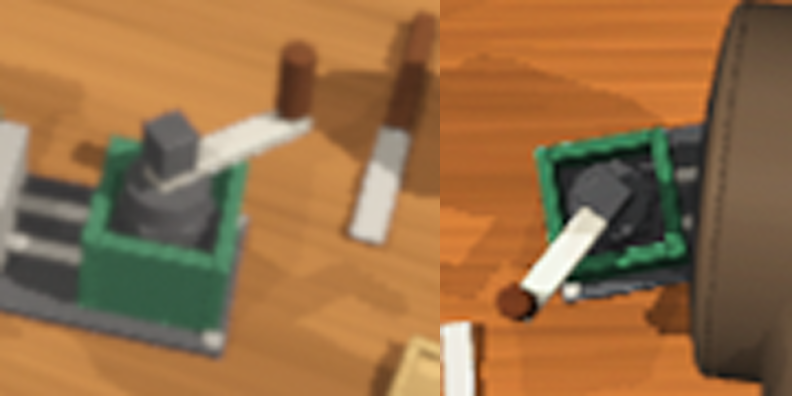

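The crank stands 2.5 mm up and tilted about 4°, jammed on the hex. I grip it firmly, press it straight, and turn it back until the torque goes away.

```bash
python3 - <<'E'
from h import *
W=pk(.165,0); OFF=.081; A=lambda d:tool(np.radians(226.5+d))
manip.movep([*W,.25],A(0)); set_gripper(.7); manip.move_straight([*W,.034+OFF],.12); manip.dwell(.2)
b=manip.sense(); f0,t0=b["ft_force"],b["wrist_torque"]
set_gripper(0,60); print("w",manip.sense()["width"]*.088)
def rep(l):
    s=manip.sense(); print(l,"F",(s["ft_force"]-f0).round(1),"tq",(s["wrist_torque"]-t0).round(2),"z",(s["eef_pos"][2]-OFF).round(4)); return s["ft_force"]-f0,s["wrist_torque"]-t0
rep("gripped")
for z in(.033,.032,.031):
    manip.move_straight([*W,z+OFF],.03)
    if rep(z)[0][2]>20: break
zc=z
for d in range(2,17,2):
    manip.move_straight([*W,zc+OFF],.03,A(d)); F,t=rep(d)
print(T())
E
```

```text
w 0.023882332220621957
gripped F [-3.2 -0.8  2.1] tq [-0.6   1.21  0.42] z 0.0338
0.033 F [-5.4 -2.6  9.1] tq [-0.81  2.2   0.35] z 0.0337
0.032 F [-6.8 -3.  13.7] tq [-0.93  3.    0.37] z 0.0334
0.031 F [-8.3 -2.9 18.4] tq [-0.99  3.57  0.28] z 0.0329
2 F [-5.2 -2.1 12.9] tq [-1.05  2.58  0.16] z 0.0324
4 F [-2.8 -3.3  3.6] tq [-1.24  1.25  0.06] z 0.0311
6 F [-3.  -3.2  5.7] tq [-1.18  1.31  0.04] z 0.0311
8 F [-3.  -1.6  5.3] tq [-0.83  1.39  0.02] z 0.0311
10 F [-3.4 -1.8  5.9] tq [-0.5   1.43  0.  ] z 0.0311
12 F [-3.5 -0.8  5. ] tq [-0.16  1.39 -0.02] z 0.0311
14 F [-2.5  0.7  5.1] tq [ 0.15  1.3  -0.04] z 0.0311
16 F [-3.2 -0.1  5.1] tq [ 0.21  1.3  -0.05] z 0.0311
91.7
```

```bash
python3 - <<'E'
from h import *
W=pk(.165,0); OFF=.081; o=tool(np.radians(226.5+9))
manip.move_straight([*W,.0311+OFF],.03,o); f0=manip.sense()["ft_force"]; ok=True
for z in(.0325,.034,.036,.039,.043,.047,.052,.056,.062,.072,.085):
    manip.move_straight([*W,z+OFF],.04); F=manip.sense()["ft_force"]-f0; print(z,F.round(1),manip.sense()["wrist_torque"].round(2))
    if F[2]<-22: ok=False; print("JAM"); break
print(ok,T())
E
```

```text
0.0325 [ 1.6  1.1 -9.4] [-0.07  0.04  0.04]
0.034 [ 1.4  1.5 -9.9] [-0.13  0.16 -0.01]
0.036 [ 0.5  0.8 -9.2] [-0.13  0.28 -0.01]
0.039 [ 1.4  0.4 -9.2] [-0.21  0.32 -0.02]
0.043 [ 0.8  1.4 -9.2] [-0.27  0.45  0.03]
0.047 [ 0.9  0.6 -9.3] [-0.26  0.5  -0.01]
0.052 [ 1.   1.8 -5.1] [-0.08  0.19  0.05]
0.056 [ 1.6  1.4 -9.9] [-0.05  0.15 -0.05]
0.062 [ 1.8  2.4 -8.9] [-0.07  0.14 -0.03]
0.072 [ 1.2  1.4 -9.2] [-0.04  0.16 -0.  ]
0.085 [ 1.6  1.2 -9.9] [-0.09  0.18 -0.05]
True 95.2
```

```bash
python3 - <<'E'
from h import *
W=pk(.165,0); OFF=.081; o=tool(np.radians(235.5))
manip.move_straight([*W,.25],.2)
t=np.array([.615,.310]); manip.movep([*t,.25],o); manip.move_straight([*t,.03+OFF],.15); manip.dwell(.2); f0=manip.sense()["ft_force"]
z=.016
while z>.002:
    manip.move_straight([*t,z+OFF],.03); F=(manip.sense()["ft_force"]-f0)
    if F[2]>2.5: break
    z-=.001
print("placed",z,F.round(1)); set_gripper(.6); manip.move_straight([*t,.25],.15); manip.movep([.45,-.25,.3],tool(3.3)); manip.dwell(.3)
M=np.array([[np.cos(TH),np.sin(TH)],[-np.sin(TH),np.cos(TH)]])
for n in("top","scene"):
    im,d=look(n,"10"); P=cloud(n,d); L=(P[...,:2]-PK)@M.T; h,s,v=cv2.split(cv2.cvtColor(im,cv2.COLOR_BGR2HSV))
    w=(P[...,2]>.064)&(P[...,2]<.075)&(s<60)&(np.abs(L[...,1])<.035)&(L[...,0]>.05)&(L[...,0]<.115)
    if w.sum(): print(n,"jaw x",np.percentile(L[w][:,0],[2,98]).round(4),w.sum())
    D=np.hypot(P[...,0]-t[0],P[...,1]-t[1]); q=P[(P[...,2]>.08)&(P[...,2]<.13)&(D<.03)]; print(n,"boss",np.percentile(q[:,2],[50,90]),q.mean(0).round(4))
print(T()); cv2.imwrite("pics/c10.png",cv2.resize(cv2.imread("pics/scene10.png")[130:330,150:560],(800,390)))
E
```

```text
placed 0.005999999999999993 [-1.6 -1.1  8.9]
top boss [0.0939992  0.09640558] [0.6149 0.3084 0.0931]
scene jaw x [0.0609 0.0783] 155
scene boss [0.092842   0.09455626] [0.6189 0.3102 0.0912]
105.4
```

View pics/c10.png

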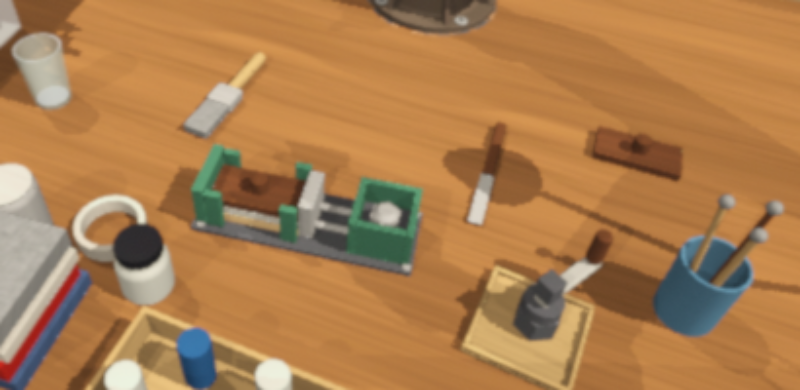

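The crank stands upright in the tray, its boss top at 94 mm as expected. The jaw is closed (its face moved no more than 0.2 mm), and the pile and bystanders are in place.

```bash
python3 -c "
from station import manip
print(manip.close_job())"
```

```text
the job is handed in; nothing more can be done
None
```

I handed the job in at about 105 s of the 210 s allowed: base, the one panel and the cap are clamped with the jaw closed, and the crank is back upright in its tray (it slipped from the grip on the first lift-off, but came free on the second); no verdict was returned.

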